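# Trim the gain of an infrared detector module through its service hatch

### The arm

A 7-joint arm with a two-finger parallel gripper is mounted at the origin on the work surface. World frame = base frame: x ahead of the robot, y to its left, z up, the work surface at z = 0. Lengths are in m, angles in rad, forces in N, time in s.
With the tool pointing down it reaches from about 0.425 to 0.95 m from the base axis. Payload 4.7 kg.
Tool frame: the origin (TCP) lies on the centre line of the jaws, within the pads' length; the fingertips stand robot.nose_length ahead of it and the grasp point (between the pads) lies 8 mm behind it (robot.nose_length is the distance from the TCP to the fingertips, in m); z points along the fingers, x is the direction in which the jaws open and shut, and the axes are right-handed (so a half turn about z gives the same grasp; the last joint's range is limited). The gripper opens to 85 mm and grips with 20 to 120 N. Pads are 22 mm wide; open, the fingers measure 114 mm over their backs; the gripper's body (76 mm by 85 mm) begins 54 mm behind the grasp point. The pads swing forward as they close: fully open they stand 13 mm farther back than shut.
Start: joints at [1.168, 0.469, -0.049, 1.532, 0.024, 1.141, -0.082], TCP at [0.247, -0.628, 0.242] pointing down, gripper open.
Joint ranges: [-2.59, 2.59], [-0.33, 1.99], [-1.39, 1.29], [0.1, 2.45], [-1.04, 4.18], [0.21, 1.99], [-2.66, 2.66]. Speed limits (rad/s): [2.57, 2.57, 3.14, 3.14, 3.14, 3.14, 3.14].

### API

Orientations are given as [roll, pitch, yaw] about the fixed x, y, z axes, in that order (R = Rz(yaw) Ry(pitch) Rx(roll)).
In Python, from plant import robot gives the robot as it stands. Calls block until the motion is done:
- robot.goto(position, orientation): joint-space move of the TCP to a pose.
- robot.move_straight(position, vel=0.15, attitude=None, contact_N=None): straight line of the TCP; attitude=None keeps the orientation; vel is the mean speed in m/s. With contact_N (N) it stops when the force on the tool has changed by that much, and returns True; else False.
- robot.move_joints(angles): joint-space move.
- robot.grip(opening, strength=None): opening from 0.0 (shut) to 1.0 (fully open); strength is the grip in N (None keeps the last); returns when the fingers have stopped.
- robot.sleep(seconds).
- robot.inverse_kinematics(position, orientation): joint angles nearest the present ones, or None.
- robot.sense(): the state.
- robot.grab_frame(name): name is "scene" or "top" or "wrist"; returns a dict with "image" (480x640x3 uint8, red, green, blue), "range_z" (480x640 float32, m along the optical axis (not along the pixel's ray), 0 where there is no reading), "fx", "fy", "cx", "cy" (pixels), "R" (3x3) and "t" (3): a world point X has camera coordinates R X + t. Camera axes: x right, y down, z forward; pixel columns grow to the right and rows downward; lengths in m; the calibration is good to about 2 mm. The wrist camera is an equidistant fisheye: a pixel r from the principal point sees the ray r / f radians off the axis. A picture is of the moment at which its call begins.
A pose or a line that the arm cannot do raises robot.IKError and nothing moves.
- robot.close_job(): hands the job in, once; it reports no verdict.
The state is a dict: "t": time; "joint_pos": joint angles; "joint_velocities": joint speeds; "effort": joint torques, N m; "tcp_pos": TCP position; "tcp_rot": TCP orientation; "wrist_force": force on the tool from outside, world axes, zero at the start; "torque": the same for the moment, N m; "opening": opening from 0.0 (shut) to 1.0 (fully open).
Only numpy, scipy, OpenCV 4.12 (cv2) and the standard library are available. Lean on these libraries where they do the work, as an engineer would, in place of code of your own. Each camera call takes 0.05 s, during which the arm holds its last target. There are 200 camera calls.

### The job

Trim the detector's gain: press the blue latch button on the white detector module and let the sprung hatch pop open by itself; neither the robot nor the tool may touch the hatch at any time. Then take the orange plastic trimming tool from the tool stand, fit its blade in the slot of the yellow preset and turn it clockwise until the red pointer stands in the green band. Put the tool back upright in the hole it came from; leave the hatch open, do not alter the blue preset, and leave everything else where it is.

Things in the scene. Friction and masses are not known exactly. Their poses are not given: they have to be found in the camera images.
- module: White detector module, a low box 270 (x) x 300 (y) x 125 mm high, ribbed sides, fixed. Origin: centre of its underside; z up. In its deck, at x -80 to 80, y -60 to 30 mm of its frame, is a pocket 45 mm deep, covered by the hatch; the two presets stand on its floor. A black latch housing, 60 x 66 x 14 mm, stands on the deck at x 0, y 79 mm.
- latch_button_top (a point): Centre of the top face of the blue latch button (34 x 28 mm), which stands 12 mm above its black housing, 151 mm above the bench, 47 mm from the hatch's free edge on the side away from the hinge. Axes as the module's.
- latch_button (a joint): Travel of the latch button, m: 0 out, 0.008 fully pressed (about 6 N; 2 N to start); the hatch is let go at about 0.005. It springs back up.
- hatch (a joint): Angle of the sprung hatch, rad: 0 shut and caught, 1.85 fully open (a little past upright). Once released it swings open in about a second and its own spring keeps it open; nothing needs to lift it.
- hatch_panel: Cream hatch panel 168 (along the module's x) x 104 x 5 mm, lying on the deck when shut. Origin: middle of the hinge line, along the module's x at y -68, z 127.5 mm (right side seen from the robot); shut, it reaches 104 mm from there to the module's +y. Open, it stands 100 mm above the deck and leans 29 mm to -y.
- gain: The YELLOW preset (gain), the one to set: round body 62 mm across, 18 mm high, black face, fixed in the pocket at module x +37 or -37 (varies), y -15 mm. Origin: centre of its underside, 80 mm above the bench. On its face white scale ticks and a bright green band 0.3 rad wide at 20 to 27 mm radius; in its middle a white slotted rotor 30 mm across.
- offset: The BLUE preset, same make and size, beside the yellow one. Not to be turned.
- gain_slot (a point): On the yellow rotor's axis at the floor of its slot, 98 mm above the bench. x axis along the slot towards the red pointer, turning with the rotor; z up. Slot 21 mm long, 4.8 wide, 10 deep; the top 3 mm of its long sides flare out at 45 degrees to 10.8 mm. The rotor's top is 10 mm above this point, 17 mm below the deck.
- gain_rotor (a joint): Angle of the yellow preset's rotor, rad, growing clockwise seen from above, 0 to 4.71. 3.0 is the middle of the green band, which reaches from 2.85 to 3.15; it starts 0.65 to 1.45 rad short of 3.0. It turns stiffly (0.035 N m) and stays where it is left. The blade has about 0.1 rad of play in the slot either way.
- gain_pointer (a point): Tip of the red pointer of the yellow preset's rotor, 26.5 mm from the axis.
- gain_mark (a point): Middle of the green band's outer end, on the yellow preset's face, 26.5 mm from the axis: the pointer's tip must come here.
- offset_rotor (a joint): Angle of the blue preset's rotor, rad; must stay as it is.
- stand: Grey tool stand, a heavy block 170 (x) x 75 (y) x 60 mm, fixed. Origin: centre of its underside. Two square holes 24 mm wide, with bevelled mouths, go down through it at x = -50 and +50 mm; one holds the orange tool, the other a red screwdriver, and which is where varies.
- trim_tool: Orange plastic trimming tool, 133 mm, 50 g, standing blade down in the stand, tip 10 mm above the bench. Origin: centre of the blade's end; z up the tool, x along the blade's width. Blade 16 (x) x 3.2 mm, 15 long, its last 3 mm 13 x 2.4 mm; shank 14 mm across to z 50; collar 36 mm across at z 50 to 55, resting on the stand's top; flat-sided handle 24 (x) x 16 (y) mm, z 55 to 133. Grip it across y.
- trim_tool_grip (a point): On the tool's axis, 100 mm above the blade's end, where to grip the handle.
- screwdriver: Red-handled steel screwdriver in the stand's other hole, 123 mm long, its top 73 mm above the stand; bystander.
- port_cap: Black plastic port cap, 58 mm across, 25 mm high, lying on the module's deck beyond the hinge; bystander.
- gas_cell: Gas cell: black plate 100 x 85 mm with an aluminium ring and a white handle to its -x, 41 mm high, on the bench; bystander.
- mug: White mug, 82 mm across, 95 mm high; bystander.
- travel_cup: Dark travel cup with a red band and black lid, 83 mm across, 154 mm high; bystander.
- flask: Aluminium flask, 72 mm across, 210 mm high; bystander.
- salt_jar: Amber jar with a white cap, 68 mm across, 85 mm high; bystander.
- offset_pointer (a point): Tip of the blue preset's red pointer, 26.5 mm from its axis.
Things that resemble listed ones, but are neither listed nor needed, are in the scene too. Leave any pink or turquoise look-alike of the trim_tool alone.

How it is judged:
On the way, in this order (a step that is already met when the one before it is completed fails the run):
1. the hatch has sprung fully open (value of joint hatch above 1.6 rad), for 0.2 s.
2. the blade of the orange tool sits in the slot of the yellow preset (horizontal distance between trim_tool and gain_slot below 0.005 m and z of trim_tool in the frame of gain_slot between -0.003 and 0.006 m and angle between trim_tool's own z axis and vertical below 0.15 rad and angle between the x axis of trim_tool and the x axis of gain_slot, either way round below 0.2 rad), for 0.1 s.
3. with the blade in the slot, the yellow preset's pointer has come into the green band (all of step 2 and value of joint gain_rotor between 2.85 and 3.15 rad), for 0.2 s.
At the end, for the whole second after the job is handed in: Yellow rotor between 2.85 and 3.15 rad (pointer in the green band); hatch open (over 1.6 rad); tool at rest in the hole it came from (grip point within 12 mm of its start, under 0.12 rad from upright); blue preset turned under 0.1 rad; no bystander moved over 25 mm (value of joint gain_rotor between 2.85 and 3.15 rad and value of joint hatch above 1.6 rad and distance of trim_tool_grip from where it was at the start of the episode below 0.012 m and angle between trim_tool's own z axis and vertical below 0.12 rad and linear speed of trim_tool below 0.02 m/s); the robot touches nothing.
It fails at once if the hatch is touched (more than 1 N) by the robot or the tool (contact force between any of the fingers, the arm, trim_tool and hatch_panel above 1 N).
It fails at once if the yellow preset is handled with the fingers instead of the tool (contact force between the fingers and gain above 1 N).
It fails at once if the blue preset is turned (pointer moved more than 2.6 mm, 0.1 rad) (distance of offset_pointer from where it was at the start of the episode above 0.0026 m).
It fails at once if a bystander (screwdriver, port cap, gas cell, mug, travel cup, flask, jar) is moved more than 25 mm or knocked over (distance of any of screwdriver, port_cap, gas_cell, mug, travel_cup, flask, salt_jar from where it was at the start of the episode above 0.025 m or angle between any of screwdriver, port_cap, gas_cell, mug, travel_cup, flask, salt_jar's own z axis and vertical above 0.5 rad).
It also fails if it takes over 64 s, if anything falls off the work surface, if the arm or the gripper's body presses on something with over 40 N, if the wrist force passes 120 N, or if a joint passes its speed limit or range.

## Working session

There is one attempt and no reset: what is moved stays moved. The work goes in short steps, each a Python script; the robot and the scene stay as the last script left them, time stands still between calls to the robot, and variables do not carry over. Pictures are saved under pics/ and viewed, about 8 in all and at most 12, crops included, and the job is handed in when it is done.

```bash
ls; mkdir -p pics; python3 - <<'E'
from plant import robot
import cv2,numpy as np
s=robot.sense();print(s['t'],s['tcp_pos'],s['tcp_rot'],robot.nose_length,s['opening'])
for n in("scene","top","wrist"):
    f=robot.grab_frame(n);np.savez(f'pics/{n}0.npz',**f)
    cv2.imwrite(f'pics/{n}0.png',f['image'][:,:,::-1]);print(n,f['fx'],f['fy'],f['cx'],f['cy'],(-f['R'].T@f['t']).round(3),f['R'].round(2).tolist())
E
```

```text
pics
0.0 [ 0.24627217 -0.62786897  0.24122985] [ 3.14153605e+00  1.99832815e-03 -1.19695974e+00] 0.011 1.0000805947723441
scene 462.47288361185224 462.47288361185224 320.0157293565649 234.88236936175483 [1.385 0.609 0.988] [[-0.58, 0.81, -0.0], [0.53, 0.38, -0.76], [-0.61, -0.45, -0.65]]
top 569.4188375375096 569.4188375375096 315.52013297391784 234.7548473286465 [0.247 0.024 1.549] [[-0.07, -1.0, 0.0], [-0.98, 0.07, -0.21], [0.21, -0.02, -0.98]]
wrist 371.64829954431775 371.64829954431775 313.89345557772623 233.2203852194755 [ 0.316 -0.6    0.373] [[0.37, -0.93, -0.0], [-0.89, -0.35, 0.29], [-0.27, -0.1, -0.96]]
```

View pics/top0.png

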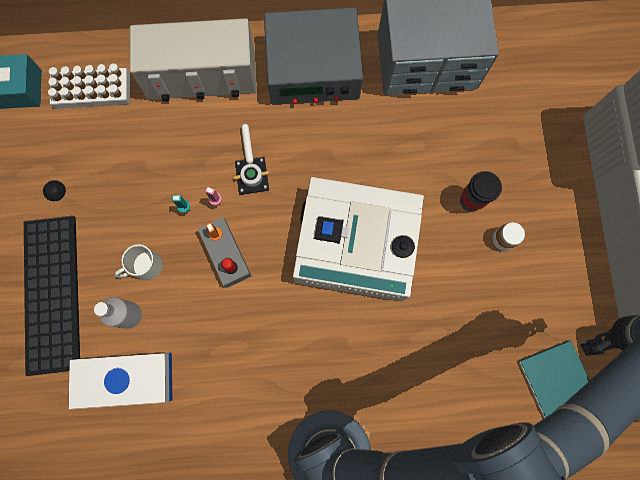

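View pics/scene0.png

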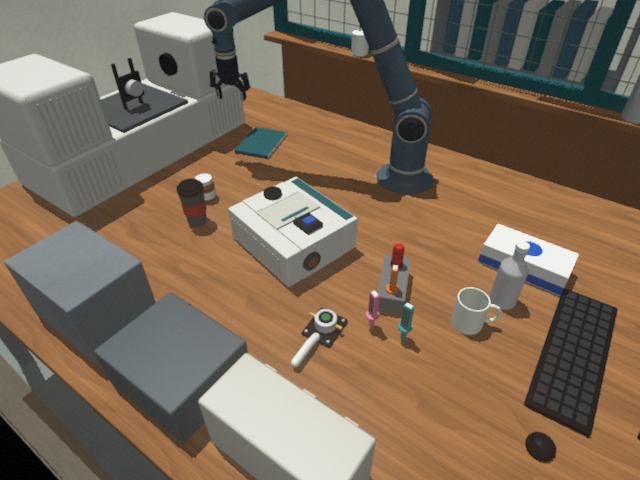

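The top view shows the candidates for the trimming tool: orange in the stand (213,231), pink (213,197), turquoise (180,204), and the red screwdriver (228,266). By the description it's the orange one at (213,231). The blue button is at (328,229) and the hatch hinge is to the right of it.

```bash
cat > h.py <<'E'
import cv2,numpy as np
from scipy.spatial.transform import Rotation as Rot
def cloud(f):
    v,u=np.indices(f['range_z'].shape);z=f['range_z']
    c=np.stack([(u-f['cx'])/f['fx']*z,(v-f['cy'])/f['fy']*z,z],-1)
    return (c-f['t'])@f['R']
def cloudpt(f,uvz): pass
def proj(f,X):
    c=np.atleast_2d(X)@f['R'].T+f['t'];return np.c_[c[:,0]/c[:,2]*f['fx']+f['cx'],c[:,1]/c[:,2]*f['fy']+f['cy']]
def wray(f,uv):
    "wrist fisheye pixel -> world origin, dir"
    d=np.array([uv[0]-f['cx'],uv[1]-f['cy']])/f['fx'];r=np.hypot(*d)
    c=np.array([*(d/r*np.sin(r) if r>1e-9 else d),np.cos(r)]);return -f['R'].T@f['t'],f['R'].T@c
def wproj(f,X):
    c=np.atleast_2d(X)@f['R'].T+f['t'];n=np.hypot(c[:,0],c[:,1]);th=np.arctan2(n,c[:,2])
    return c[:,:2]/n[:,None]*th[:,None]*f['fx']+[f['cx'],f['cy']]
def rect(P):
    r=cv2.minAreaRect((P[:,:2]*1000).astype(np.float32));return np.round(r[0],1),np.round(r[1],1),round(r[2],2)
E
python3 - <<'E'
from h import *
big=None
for n in("top","scene"):
    f=dict(np.load(f'pics/{n}0.npz'));P=cloud(f);hsv=cv2.cvtColor(f['image'],cv2.COLOR_RGB2HSV).astype(int)
    H,S,V=hsv[...,0],hsv[...,1],hsv[...,2];z=P[...,2]
    box=(P[...,0]>.3)&(P[...,0]<.8)&(P[...,1]>-.3)&(P[...,1]<.5)
    m=box&(abs(z-.125)<.008)&(P[...,1]<.15)&(P[...,1]>-.25); 
    nn,lab,st,_=cv2.connectedComponentsWithStats(m.astype(np.uint8));k=1+st[1:,4].argmax();print(n,'deck',rect(P[lab==k]),np.median(z[lab==k]))
    m=box&(abs(z-.06)<.006)
    nn,lab,st,_=cv2.connectedComponentsWithStats(m.astype(np.uint8));k=1+st[1:,4].argmax();print('stand',rect(P[lab==k]),np.median(z[lab==k]))
    b=box&(H>100)&(H<125)&(S>150)&(V>80)&(z>.13);print('button',P[b].mean(0).round(4),rect(P[b]),b.sum(),np.percentile(z[b],[5,50,95]))
    o=box&(H>4)&(H<16)&(S>170)&(V>120)&(z>.06);print('orange',o.sum(),P[o].mean(0).round(4),np.percentile(z[o],[5,50,99]));t=o&(z>.135);print('top',t.sum(),P[t].mean(0).round(4),rect(P[t]))
    r=box&((H<4)|(H>175))&(S>150)&(z>.06)&(z<.2)&(P[...,1]>.1);print('red',P[r].mean(0).round(3),r.sum())
f=dict(np.load('pics/top0.npz'))['image']
g=dict(np.load('pics/scene0.npz'))['image']
a=cv2.resize(f[170:310,165:445],None,fx=2.8,fy=2.8,interpolation=2)[:, :784]
b=cv2.resize(g[230:330,340:440],(300,300),interpolation=2)
cv2.imwrite('pics/crop1.png',a[:,:,::-1]);cv2.imwrite('pics/crop2.png',b[:,:,::-1])
E
```

```text
top deck (array([ 539.6, -112. ]), array([300.7, 271.2]), 76.42) 0.12622896387959692
stand (array([535.9, 246.2]), array([172.2,  75.5]), 21.81) 0.060213396133891164
button [ 0.5581 -0.0315  0.1503] (array([558.8, -31.5]), array([27.3, 35.5]), 76.37) 149 [0.14439819 0.15024663 0.15591888]
orange 95 [0.5788 0.2615 0.0903] [0.06194156 0.06914782 0.14766553]
top 25 [0.5813 0.2642 0.1429] (array([581.6, 264.7]), array([22.6, 14.9]), 24.85)
red [0.485 0.225 0.12 ] 147
scene deck (array([ 539.4, -110.5]), array([306.6, 273.4]), 76.35) 0.12687029164543084
stand (array([535.3, 246.2]), array([175.9,  75. ]), 21.82) 0.0610256040343115
button [ 0.5613 -0.0307  0.1521] (array([560.6, -31.2]), array([26.9, 29.8]), 74.93) 62 [0.14952902 0.15212357 0.15488597]
orange 145 [0.587  0.2653 0.094 ] [0.06330555 0.08608513 0.14386856]
top 17 [0.5818 0.2641 0.1396] (array([540.1, 249.4]), array([120.3,  13.6]), 20.46)
red [0.498 0.231 0.113] 147
```

View pics/crop1.png

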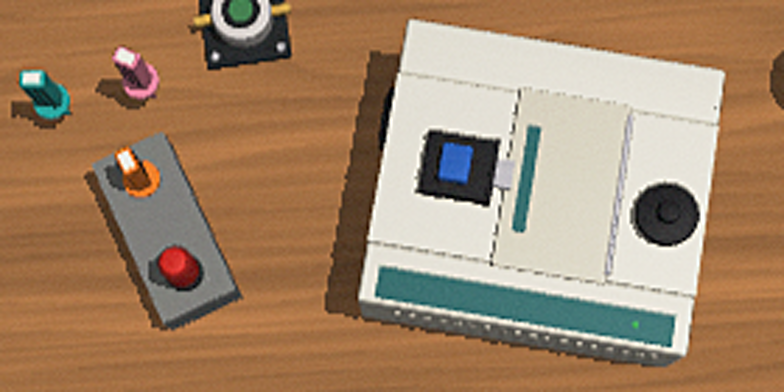

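```bash
python3 - <<'E'
from plant import robot
from h import *
B=np.array([.5595,-.0315]);yaw=-.237  # module yaw; jaws along module x
robot.grip(0.0,40)
robot.goto([*B,.26],[np.pi,0,yaw])
robot.move_straight([*B,.172],vel=.12)
c=robot.move_straight([*B,.150],vel=.02,contact_N=1.5);s=robot.sense();print(c,s['tcp_pos'],s['wrist_force'],s['t'])
z=s['tcp_pos'][2]
c=robot.move_straight([*B,max(z-.009,.150)],vel=.02,contact_N=12);s=robot.sense();print(c,s['tcp_pos'],s['wrist_force'])
robot.sleep(.3)
robot.move_straight([*B,.26],vel=.12)
robot.sleep(.5);s=robot.sense();print(s['t'],s['opening'])
# lateral retreat along module +y then picture from a place looking down
f=robot.grab_frame('top');np.savez('pics/top1.npz',**f)
w=robot.grab_frame('wrist');np.savez('pics/w1.npz',**w)
im=np.vstack([cv2.resize(f['image'][170:310,280:440],(480,420)),])
cv2.imwrite('pics/t1.png',np.hstack([im[:,:,::-1]]));cv2.imwrite('pics/w1.png',w['image'][:,:,::-1])
print((-w['R'].T@w['t']).round(3))
E
```

```text
True [ 0.55949013 -0.03154496  0.16077643] [0.86695445 0.53871683 1.69275455] 4.8417
True [ 0.55956018 -0.03153318  0.1541872 ] [-1.2601268   0.22563787  6.05644765]
7.0833 0.0011601702000757028
[0.577 0.042 0.392]
```

View pics/w1.png

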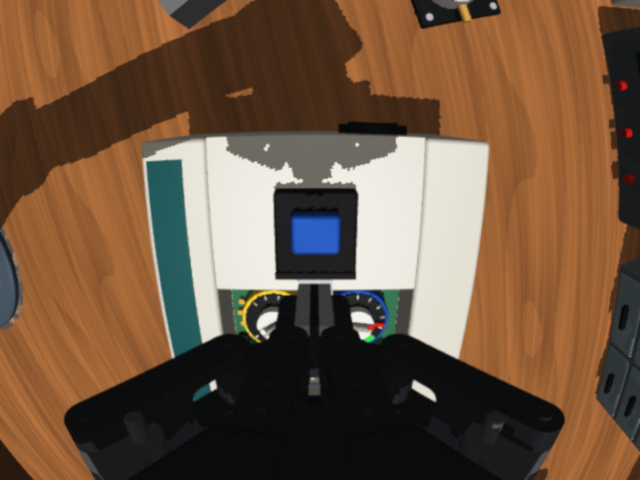

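The wrist view shows the hatch open. The yellow preset is at (268,318), on the teal-strip side (module -x), and the blue one is at (360,318). Next I'll look from above at the preset and the tool, two views of each, rectified to metric planes.

```bash
cat >> h.py <<'E'
def ortho(f,c,z,half,n=380):
    "top-down metric picture of plane z: right=+x world, up=+y"
    g=(np.arange(n)+.5)/n*2*half-half;X,Y=np.meshgrid(c[0]+g,c[1]-g)
    uv=wproj(f,np.c_[X.ravel(),Y.ravel(),np.full(n*n,z)]).astype(np.float32).reshape(n,n,2)
    return cv2.remap(f['image'],uv[...,0],uv[...,1],cv2.INTER_CUBIC)
E
python3 - <<'E'
from plant import robot
from h import *
yaw=-.237;off=np.array([.0175,.0735])
G=np.array([.500,-.1174]);T=np.array([.5818,.2647])
def shot(p,z,name):
    robot.goto([*p,z],[np.pi,0,yaw]);w=robot.grab_frame('wrist');np.savez(f'pics/{name}.npz',**w);return w
a=[shot(G-off+[0,.01],.33,'g1'),shot(G-off+[.06,.03],.33,'g2')]
t=[shot(T-off+[.02,0],.30,'t1'),shot(T-off+[-.03,-.03],.30,'t2')]
im=np.hstack([ortho(w,G,.098,.045) for w in a]);im2=np.hstack([ortho(w,T,.143,.045) for w in t])
cv2.imwrite('pics/gt.png',np.vstack([im,im2])[:,:,::-1]);cv2.imwrite('pics/g1.png',a[0]['image'][:,:,::-1])
print(robot.sense()['t'])
E
python3 -c "
import cv2;i=cv2.imread('pics/gt.png');print(i.shape);cv2.imwrite('pics/gt_s.png',cv2.resize(i,(600,600),interpolation=3))"
```

```text
10.175
(760, 760, 3)
```

View pics/gt_s.png

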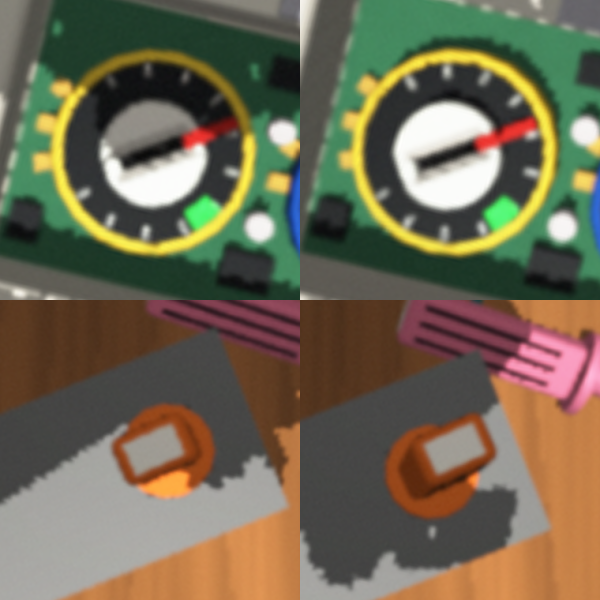

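Top row, in 300-px quadrants: the yellow preset's centre is about (153,152), the red pointer tip (237,122) and the green band (203,213). That is about 70° clockwise to go. Bottom row: the orange handle's cap is centred about (155,449) and (456,447), consistent at z ≈ 0.143, with its long side at about 28°. Next I'll refine these numerically.

```bash
python3 - <<'E'
from h import *
G=np.array([.500,-.1174]);T=np.array([.5818,.2647]);n=900;half=.045
def xy(p,c):return np.array(c)+[(p[0]+.5)/n*2*half-half, half-(p[1]+.5)/n*2*half]
L=lambda k:dict(np.load(f'pics/{k}.npz'))
for k in('g1','g2'):
    f=L(k);im=ortho(f,G,.098,half,n);h=cv2.cvtColor(im,cv2.COLOR_RGB2HSV);H,S,V=[h[...,i].astype(int) for i in range(3)]
    def big(m):
        m=cv2.morphologyEx(m.astype(np.uint8),cv2.MORPH_CLOSE,np.ones((5,5)));_,l,s,_=cv2.connectedComponentsWithStats(m);return l==1+s[1:,4].argmax()
    y=big((H>22)&(H<34)&(S>130)&(V>70));c=max(cv2.findContours(y.astype(np.uint8),0,1)[0],key=cv2.contourArea)
    cc,r=cv2.minEnclosingCircle(c);e=cv2.fitEllipse(cv2.convexHull(c));ctr=xy(e[0],G);print(k,'cam',(-f['R'].T@f['t']).round(3),'ring',xy(cc,G).round(4),r*.1,ctr.round(4),np.array(e[1])*.1)
    red=big(((H<5)|(H>174))&(S>150)&(V>90));gr=big((H>50)&(H<75)&(S>150)&(V>180))
    for nm,m in(('red',red),('green',gr)):
        p=np.argwhere(m)[:,::-1];q=np.array([xy(a,G) for a in p]);d=q.mean(0)-ctr
        rect=cv2.minAreaRect(((q-ctr)*1000).astype(np.float32))
        far=(q-ctr)[np.hypot(*(q-ctr).T)>np.percentile(np.hypot(*(q-ctr).T),85)].mean(0)
        pc=np.linalg.svd(q-q.mean(0),full_matrices=False)[2][0];print(nm,'az',np.degrees(np.arctan2(*d[::-1])).round(1),'far',np.degrees(np.arctan2(*far[::-1])).round(1),np.hypot(*far).round(4),'pca',np.degrees(np.arctan2(pc[1],pc[0])).round(1))
for k in('t1','t2'):
    f=L(k);im=ortho(f,T,.143,half,n);h=cv2.cvtColor(im,cv2.COLOR_RGB2HSV);H,S,V=[h[...,i].astype(int) for i in range(3)]
    g=(S<70).astype(np.uint8);_,l,s,cen=cv2.connectedComponentsWithStats(g,connectivity=4)
    for i in range(1,len(s)):
        if 4000<s[i,4]<60000 and np.hypot(*(xy(cen[i],T)-T))<.012:
            q=np.argwhere(l==i)[:,::-1].astype(np.float32);R=cv2.minAreaRect(q);print(k,'cap',xy(R[0],T).round(4),np.array(R[1])*.1,R[2],'cam',(-f['R'].T@f['t']).round(3))
E
```

```text
g1 cam [ 0.5   -0.106  0.462] ring [ 0.4987 -0.1169] 33.51248779296875 [ 0.4987 -0.1177] [62.01807251 67.20288086]
red az 15.8 far 17.0 0.0266 pca -160.7
green az -48.6 far -48.9 0.0273 pca -132.7
g2 cam [ 0.561 -0.085  0.461] ring [ 0.4998 -0.1167] 33.14425354003907 [ 0.5001 -0.1175] [62.73608398 65.73335571]
red az 16.6 far 18.7 0.0252 pca -157.1
green az -51.4 far -50.9 0.0265 pca -140.4
t1 cap [0.583  0.2649] [ 9.81839676 15.70740356] 66.03751373291016 cam [0.602 0.263 0.432]
t2 cap [0.5832 0.2651] [ 9.81387329 15.68821259] 65.92449951171875 cam [0.552 0.233 0.432]
```

```bash
python3 - <<'E'
from plant import robot
from h import *
d=np.radians;O=lambda a:[np.pi,0,d(a)]
T=[.5828,.2650];G=[.501,-.1178]
for p,a in((T+[.102],-66),(T+[.32],-66),(G+[.30],-70),(G+[.19],-70),(G+[.19],-146)):
    q=robot.inverse_kinematics(p,O(a));print(a,None if q is None else np.round(q,2))
robot.goto(T+[.24],O(-66));robot.grip(.6,60)
c=robot.move_straight(T+[.102],vel=.1,contact_N=10);print('c',c,robot.sense()['tcp_pos'])
if not c:
    robot.grip(0,60);s=robot.sense();print('open',s['opening'],s['wrist_force'])
    robot.move_straight(T+[.24],vel=.1)
    s=robot.sense();print(s['opening'],s['wrist_force'],s['t'])
    f=robot.grab_frame('scene');w=robot.grab_frame('wrist');np.savez('pics/sc2.npz',**f);np.savez('pics/w2.npz',**w)
    cv2.imwrite('pics/lift.png',np.hstack([cv2.resize(f['image'][120:340,320:520],(400,440)),cv2.resize(w['image'][140:480,160:480],(400,425))[:,:] if 0 else cv2.resize(w['image'][128:480,160:480],(400,440))])[:,:,::-1])
E
```

```text
-66 [-0.13  0.61 -0.51  1.73  0.37  0.9  -1.95]
-66 [-0.07  0.42 -0.6   1.49  0.24  1.3  -1.85]
-70 [ 0.63  0.2  -0.56  1.81  0.12  1.17 -1.19]
-70 [ 0.58  0.31 -0.53  1.95  0.19  0.93 -1.26]
-146 [ 0.38  0.28 -0.28  1.96  0.1   0.92 -2.49]
c False [0.58321818 0.26528701 0.10276512]
open 0.17482331487853497 [-0.74195768 -0.77731132  0.74552535]
0.1776633418322526 [-0.03420485  0.40356575 -0.18577369] 15.175
```

View pics/lift.png

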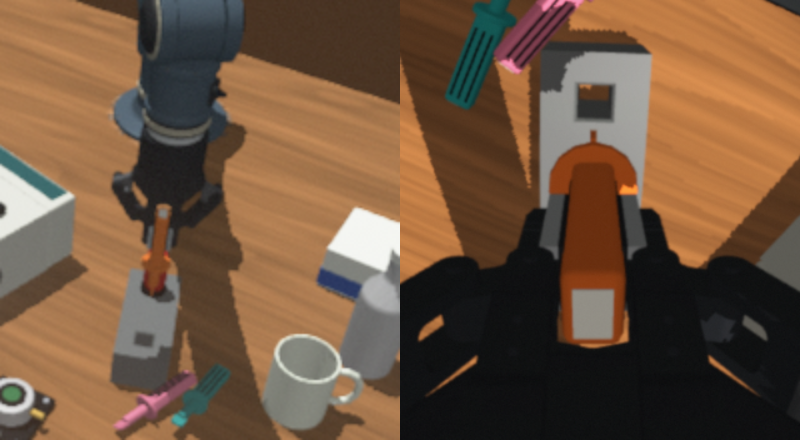

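The orange tool is held straight, with its cap at (592,315) and its blade tip at (593,135). Its empty hole shows at (595,100). The pink and turquoise look-alikes seem to be lying down, so I'll check when that happened and then insert.

```bash
python3 - <<'E'
from plant import robot
from h import *
for k in('top0','top1'):
    f=dict(np.load(f'pics/{k}.npz'));h=cv2.cvtColor(f['image'],cv2.COLOR_RGB2HSV).astype(int);P=cloud(f);z=P[...,2]
    m=(h[...,0]>155)&(h[...,0]<175)&(h[...,1]>60)&(P[...,1]>.15)&(P[...,1]<.4)&(P[...,0]>.5)&(P[...,0]<.75);print(k,'pink',m.sum(),z[m].max().round(3) if m.any() else 0,P[m].mean(0).round(3))
d=np.radians;O=lambda a:[np.pi,0,d(a)]
G=[.501,-.1178]
robot.goto(G+[.31],O(-70));robot.sleep(.2)
robot.move_straight(G+[.213],vel=.1);robot.sleep(.2);s=robot.sense();print(s['tcp_pos'],s['wrist_force'])
c=robot.move_straight(G+[.192],vel=.02,contact_N=5);s=robot.sense();print(c,s['tcp_pos'],s['wrist_force'],s['torque'],s['t'])
w=robot.grab_frame('wrist');np.savez('pics/w3.npz',**w)
cv2.imwrite('pics/w3.png',cv2.resize(w['image'][60:420,120:520],(800,720))[:600,:,::-1])
E
```

```text
top0 pink 144 0.138 [0.676 0.261 0.083]
top1 pink 332 0.063 [0.63  0.316 0.027]
[ 0.50130658 -0.11785766  0.21355447] [-0.16916479 -0.74373446  0.05448714]
False [ 0.5009967  -0.11799265  0.19202464] [ 0.41992476 -1.0411758  -1.18796956] [-0.26051617 -0.02795591 -0.05519474] 19.4667
```

View pics/w3.png

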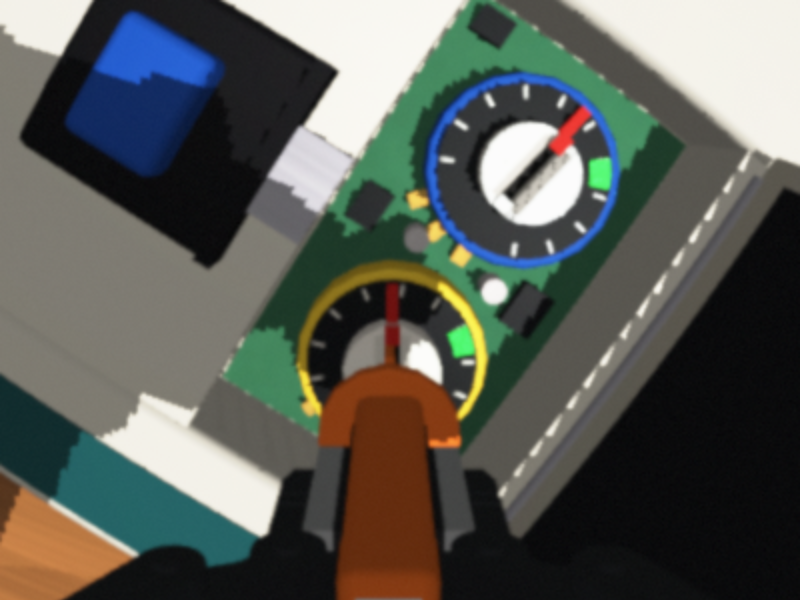

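The blade is in the slot: no contact on the way down, and the slot and pointer line up with the tool at (392,330). The green band is at (460,340). The look-alikes had toppled by t=7, before I worked near them. Now I'll turn the preset clockwise in steps.

```bash
python3 - <<'E'
from plant import robot
from h import *
d=np.radians;O=lambda a:[np.pi,0,d(a)]
G=[.501,-.1178,.192]
for a in list(range(-80,-141,-10))+[-146]:
    robot.goto(G,O(a));s=robot.sense();print(a,s['tcp_pos'].round(4),np.degrees(s['tcp_rot'][2]).round(1),s['wrist_force'].round(1),s['torque'].round(3))
robot.sleep(.3);s=robot.sense();print(s['t'],s['tcp_pos'])
w=robot.grab_frame('wrist');np.savez('pics/w4.npz',**w)
cv2.imwrite('pics/w4.png',cv2.resize(w['image'][60:420,120:520],(800,720))[:600,:,::-1])
E
```

```text
-80 [ 0.501  -0.1184  0.1921] -79.8 [ 0.2 -2.5 -1.3] [-0.772 -0.128  0.074]
-90 [ 0.501  -0.1183  0.1921] -89.7 [ 0.2 -4.2 -0.6] [-0.944 -0.136  0.07 ]
-100 [ 0.501  -0.1182  0.192 ] -99.7 [-0.3 -3.6 -1.6] [-1.074 -0.136  0.019]
-110 [ 0.5011 -0.1181  0.192 ] -109.6 [ 1.1 -4.6 -1.1] [-1.182 -0.143  0.049]
-120 [ 0.5011 -0.118   0.192 ] -119.6 [ 0.2 -4.4 -0.7] [-1.305 -0.137  0.048]
-130 [ 0.501  -0.1179  0.192 ] -129.6 [ 0.3 -3.4  0.4] [-1.328 -0.071  0.021]
-140 [ 0.5007 -0.1175  0.1919] -139.6 [ 0.1 -4.   0.4] [-1.125  0.157 -0.026]
-146 [ 0.5008 -0.1175  0.1919] -145.7 [ 0.2 -3.3  0.1] [-0.977  0.195  0.041]
22.0333 [ 0.50078586 -0.11756627  0.19190472]
```

View pics/w4.png

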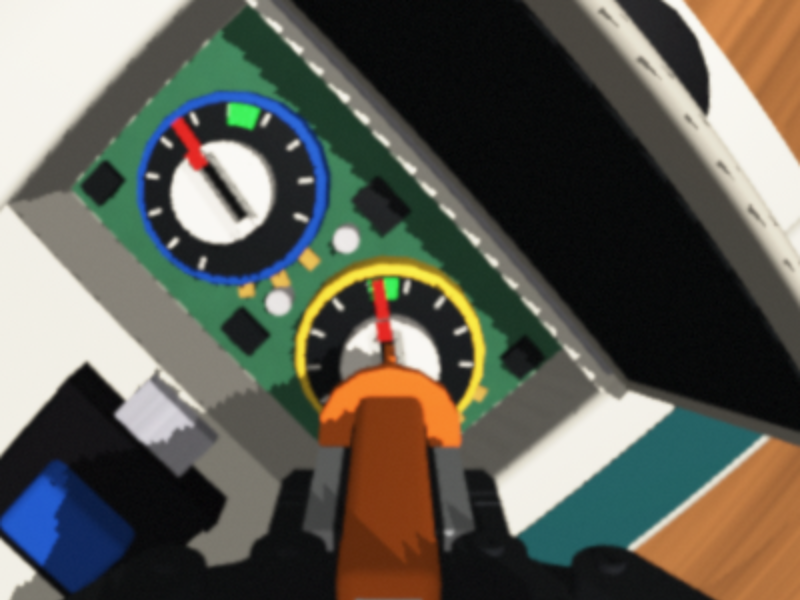

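The red pointer (380,290) is inside the green band (about 368–400) but short of its centre. I'll add 4° and measure on the rectified image.

```bash
python3 - <<'E'
from plant import robot
from h import *
d=np.radians;O=lambda a:[np.pi,0,d(a)]
robot.goto([.501,-.1178,.192],O(-150));robot.sleep(.3);s=robot.sense();print(s['t'],s['tcp_pos'],s['joint_pos'][6],np.degrees(s['tcp_rot'][2]))
w=robot.grab_frame('wrist');np.savez('pics/w5.npz',**w)
v=dict(np.load('pics/w4.npz'))
im=np.hstack([cv2.rotate(ortho(x,[.511,-.128],.1,.022,400),cv2.ROTATE_180) for x in(v,w)])
cv2.imwrite('pics/w5.png',im[:,:,::-1])
E
```

```text
22.6333 [ 0.50086166 -0.11762387  0.19192551] -2.5549222117272876 -149.9637501576142
```

View pics/w5.png

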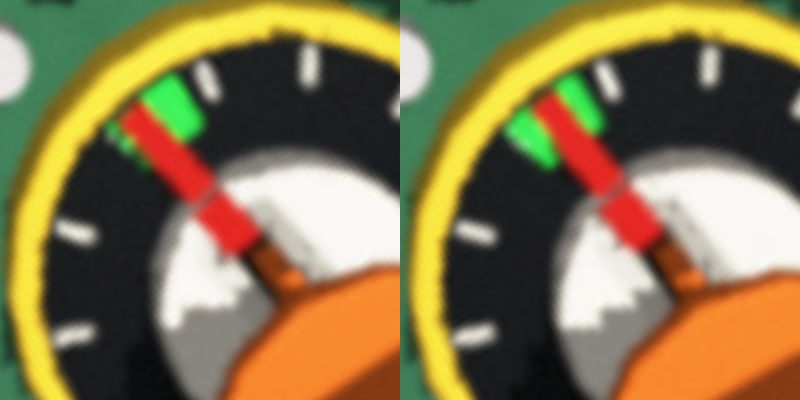

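In the right-hand picture the pointer (at 545,105) is centred in the green band, with green on both sides (503–605). I'll back off 3° within the play, withdraw, and return the tool.

```bash
python3 - <<'E'
from plant import robot
from h import *
d=np.radians;O=lambda a:[np.pi,0,d(a)]
G=[.501,-.1178];T=[.583,.2652]
robot.goto(G+[.192],O(-147))
robot.move_straight(G+[.215],vel=.04);robot.move_straight(G+[.31],vel=.12)
robot.goto(T+[.26],O(-66));robot.sleep(.3)
robot.move_straight(T+[.175],vel=.1);robot.sleep(.2);s=robot.sense();print(s['tcp_pos'],s['wrist_force'])
c=robot.move_straight(T+[.102],vel=.04,contact_N=6);s=robot.sense();print(c,s['tcp_pos'],s['wrist_force'],s['t'])
f=robot.grab_frame('top');np.savez('pics/top3.npz',**f)
g=robot.grab_frame('scene');np.savez('pics/sc3.npz',**g)
w=robot.grab_frame('wrist')
cv2.imwrite('pics/put.png',np.hstack([cv2.resize(g['image'][160:340,340:500],(355,400)),cv2.resize(w['image'][128:480,160:480],(364,400))])[:,:,::-1])
E
```

```text
[0.58331099 0.26539818 0.1757301 ] [-0.41879773 -0.6734292  -0.03532155]
False [0.5831178  0.2653013  0.10222445] [ 0.22699138 -0.52385299  0.50557263] 29.5417
```

View pics/put.png

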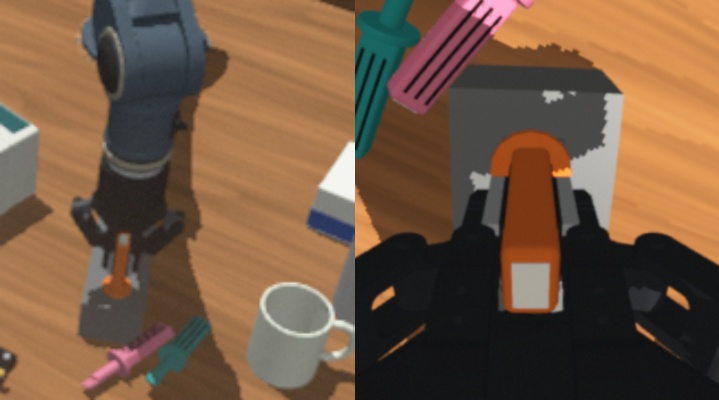

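The tool is down in its hole with the collar on the stand (118,285 on the left; 530,160 on the right). I'll release it, retreat and check.

```bash
python3 - <<'E'
from plant import robot
from h import *
d=np.radians;O=lambda a:[np.pi,0,d(a)];T=[.583,.2652]
robot.grip(.6,40);robot.sleep(.2);robot.move_straight(T+[.26],vel=.12)
yaw=-.237;off=np.array([.0175,.0735]);G=np.array([.501,-.1178])
robot.goto([*(np.array(T)-off),.30],[np.pi,0,yaw]);t=robot.grab_frame('wrist')
robot.goto([*(G-off+[.06,.04]),.33],[np.pi,0,yaw]);w=robot.grab_frame('wrist')
f=robot.grab_frame('scene')
A=ortho(t,[.5818,.2647],.143,.045,400);B=ortho(w,G,.1,.045,400)
cv2.imwrite('pics/end.png',np.vstack([np.hstack([A,B]),np.zeros((1,800,3),np.uint8)])[:400,:,::-1])
c=np.hstack([A,B]);sc=cv2.resize(f['image'],(267,200))
cv2.imwrite('pics/end.png',np.vstack([cv2.resize(c,(800,400)),np.hstack([sc,cv2.resize(f['image'][150:350,200:440],(240,200)),cv2.resize(robot.grab_frame('top')['image'],(293,200))])])[:,:,::-1])
s=robot.sense();print(s['t'],s['opening'],s['wrist_force'])
E
```

```text
34.2083 0.5936416736194328 [0.30782669 0.00260764 0.08305968]
```

View pics/end.png

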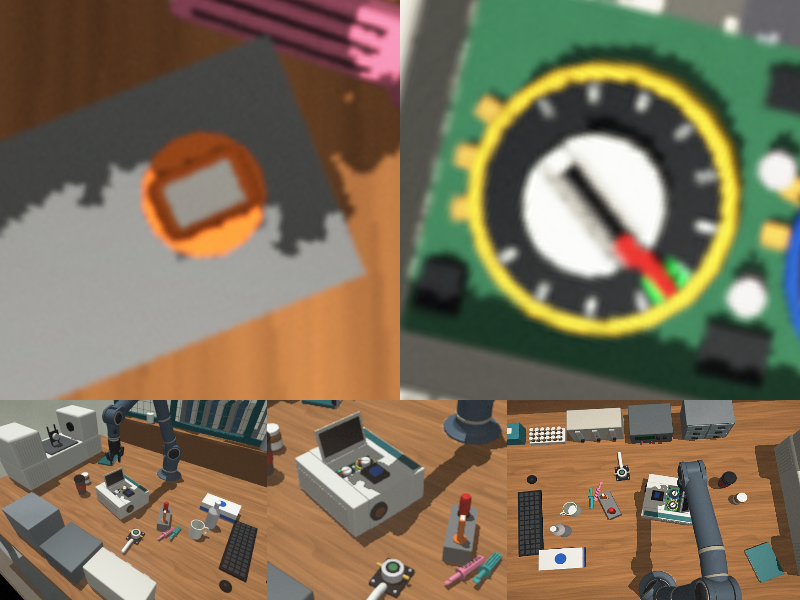

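The tool stands upright in its hole, with its cap at (204,193), within about 2 mm of the start. The pointer is in the green band at (660,280), the hatch is open and the bystanders are in place.

```bash
python3 -c "
from plant import robot
robot.close_job()"
```

```text
the job is handed in; nothing more can be done
```

The job is done and handed in at about 34 s of the 64 s allowed; the system gives no verdict. I pressed the latch button and the hatch sprang open by itself. I then turned the yellow preset about 1.25 rad clockwise with the orange tool and put the tool back in its own hole.

- **Preset:** close-up views before and after withdrawing the blade show the red pointer inside the green band, near its middle.
- **Tool:** it stands upright, about 1–2 mm from where it started, which is the camera's accuracy. It went into the slot and back into the stand with no notable force.
- **Surroundings:** the hatch is still open, and by eye the blue preset and the listed bystanders look unmoved. The gripper is clear of everything.

**Look-alikes fell over:** the pink and turquoise look-alikes stood at the start, but the pink one was lying down by t = 7 s and the turquoise one was down in later pictures. I saw no contact with them: until then the arm had only pressed the button, well away from the stand. I left them as they lay.

**Measurement differences:** the top and wrist cameras disagreed by about 1.2 mm, which the fit tolerated. My automatic circle fit of the preset was about 1.5–2 mm off because it picked up nearby yellow parts, so I used the centre read by eye instead.

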